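# Show the camera the back of a gel card in the inspection mirror

### The arm

A 7-joint arm with a two-finger parallel gripper is mounted at the origin on the work surface. World frame = base frame: x ahead of the robot, y to its left, z up, the work surface at z = 0. Lengths are in m, angles in rad, forces in N, time in s.
With the tool pointing down it reaches from about 0.4 to 0.875 m from the base axis. Payload 6.5 kg.
Tool frame: the origin (TCP) lies between the finger pads; the fingertips stand manip.tip_extent ahead of it and the grasp point (between the pads) lies 5 mm behind it (manip.tip_extent is the distance from the TCP to the fingertips, in m); z points along the fingers, y is the line along which they close (so a half turn about z gives the same grasp; the last joint's range is limited). The gripper opens to 85 mm and grips with 20 to 120 N. Pads are 22 mm wide; open, the fingers measure 114 mm over their backs; the gripper's body (76 mm by 85 mm) begins 54 mm behind the grasp point. The pads swing forward as they close: fully open they stand 13 mm farther back than shut.
Start: joints at [1.157, 0.536, -0.004, 1.538, 0.003, 1.067, -0.071], TCP at [0.222, -0.611, 0.215] pointing down, gripper open.
Joint ranges: [-2.7, 2.7], [-0.37, 2.16], [-1.27, 1.26], [0.24, 2.4], [-1.31, 4.45], [0.19, 1.91], [-2.76, 2.76]. Speed limits (rad/s): [2.39, 2.39, 3.14, 3.14, 3.14, 3.14, 3.14].

### API

Orientations are given as a unit quaternion [x, y, z, w].
In Python, from rig import manip, cams, workorder, sense gives the robot as it stands (manip), with the cameras (cams), the job (workorder) and the readings as plain functions.
- The arm moves only by the shell command python3 steer.py 'ROWS' [OPENING] [FORCE]. ROWS is a JSON list of rows, 1 to 5 of them, each of 6 numbers: dx, dy, dz in m, then a rotation vector rx, ry, rz in rad; each row shifts and turns the commanded pose from where the row before left it, along the tool's axes as they then stand; what a row does not reach is not made up. A row lasts 1/12 s, in which the tool goes at most 0.0417 m and 0.125 rad, less where a joint would pass 70% of its speed; a pose out of reach is approached as far as the arm can. OPENING is the finger opening in m, set as the command begins (- or left out keeps the last). The fingers move at their own pace and stop on an object; FORCE is the grip in N (left out, the last holds). Time passes only in rows, so rows that do not move let the fingers close. It prints the time, the measured TCP pose, the force, the opening and the grip force at its end.
- sense(): the state, without advancing time (a new reading comes with each control period).
- cams.camera(name): name is "scene" or "top"; returns (picture, depth): 384x512x3 uint8, red, green, blue; 384x512 float32, m along the optical axis (not along the pixel's ray), 0 where there is no reading.
- cams.calibration(name): a dict with "camera_matrix" (3x3 intrinsics, pixels), "position" and "rotation" of the camera in the world. Camera axes: x right, y down, z forward; pixel columns grow to the right and rows downward; lengths in m; the calibration is good to about 2 mm. A picture is of the moment at which its call begins. calibration takes no time and is no camera call.
- workorder.hand_in(): hands the job in; it is judged then, once.
The state is a dict: "clock": time; "joint_positions": joint angles; "dq": joint speeds; "tau": joint torques, N m; "ee_pos": TCP position; "orientation": TCP orientation; "contact_force": force on the tool from outside, world axes, zero at the start; "ft_torque": the same for the moment, N m; "width": finger opening in m; "grip_force": force on a finger pad.
Only numpy, scipy, OpenCV 4.12 (cv2) and the standard library are available. Lean on these libraries where they do the work, as an engineer would, in place of code of your own. Each camera call takes 0.05 s, during which the arm holds its last target. There are 200 camera calls.

### The job

Take the six-well gel card out of the bench rack and stand it on edge, right down in the slot of the camera stand, wells towards the camera, and let go of it. Then pick up the inspection mirror by its handle, keeping your fingers off the mirror head, and hold it about 10 cm behind the card at the card's height, angled so that the camera, looking over the card, sees the code label on the card's back in the middle of the glass. Finish still holding the mirror there, steady and clear of the bench and the stand, and leave the blank card, the dropper bottles and the beaker as they are.

Things in the scene. Friction and masses are not known exactly. Their poses are not given: they have to be found in the camera images.
- card: Six-well gel card, white, 30 g, on edge in an outer groove of the bench rack. 70 mm wide (y), 53 tall (z). Lower part (z 0 to 32) 6 mm thick, upper part (z 32 to 53) 9 mm thick (x): grip across that. Six clear wells on its front (+x) face, six round foil seals on top, code label on its back (-x). Origin: centre of its lower edge; z up.
- label (a point): Centre of the code label (paper with black bars, 30 x 16 mm) on the back (-x) face of the gel card: 5 mm behind the card's middle plane, 42 mm above its lower edge. Axes as the card's.
- blank: Plain balance card of the same outline, thicknesses and mass, without wells, seals or label, standing in the other outer groove of the bench rack. To be left there. Origin: centre of its lower edge.
- rack: Bench rack, grey, fixed, 136 mm (x) x 100 mm (y), 40 mm high, with three card grooves at x = -45, 0 and +45 mm (middle one empty). Each runs along y: 80 mm long, 9 wide, floor 20 mm above the bench, 20 deep. The gel card in it has its wells towards the rack's +x. Origin: centre of the underside, on the bench; z up.
- stand: Camera stand, fixed: grey base plate (x -40 to +255 mm, 130 wide, 12 thick), black slot block at the origin (30 mm in x, 92 in y, 40 high), column at x = +227 mm, 297 high, with a camera looking down to -x over the slot. Origin: on the bench under the middle of the slot; x points from the slot towards the camera, z up.
- slot (a point): Middle of the floor of the stand's card slot, 20 mm above the bench. The slot runs along the stand's y: 80 mm long, 9 wide, 20 deep, mouth flared to about 16 mm. A card fully home rests on this floor, its label then 62 mm above the bench. Axes as the stand's.
- lens (a point): Centre of the front lens of the stand's camera, 165 mm in front of the slot (stand x) and 260 mm above the bench.
- sight (a point): Point in the air on the line from the label (card in the slot) to the lens, 1/4.2 of the way from the label; fixed to the stand (x 35, z 109 mm). For a glass about 100 mm from the label (and so about 3.2 times as far from the lens), the perpendicular from this point to the glass plane meets it where the camera sees the label.
- rest: Rest for the inspection mirror, fixed: dark base plate 70 mm (x) x 150 mm (y) x 10 mm, two aluminium forks at y = -48 and +48 mm (6 mm thick) that carry the mirror's handle level, its axis 55 mm above the bench; the prongs beside the handle reach 57 mm high. Origin: on the bench, under the middle of the handle.
- mirror: Handle of the loose inspection mirror (about 120 g in all) lying in the rest's forks: black rubber bar 12 mm (x) x 120 mm (y) x 14 mm (z), then a thin steel rod towards -y to the round head. Origin: middle of the rubber bar; grip it there from above across the 12 mm. Balance point about 25 mm towards the head. z up on the rest.
- glass: Round mirror head, 60 mm across, 5 thick, on a stiff swivel about the handle's axis (slips above 0.08 N m). Origin: centre of the glass face, 122 mm from the handle's middle towards its -y and 3 mm to its +x. x: normal out of the reflecting face; y: along the handle as the handle's y. On the rest it looks to the rest's +x, 3 degrees below to 9 above level.
- tail (a point): Free end of the mirror's handle, 64 mm from the handle's middle along its +y.
- dropper_a: Amber dropper bottle, 30 mm across, 66 mm high, loose, 40 g. Origin: centre of its underside. Not to be disturbed.
- dropper_b: Second dropper bottle, the same. Not to be disturbed.
- dropper_c: Third dropper bottle, the same. Not to be disturbed.
- beaker: Glass beaker, 70 mm across, 85 mm high, loose. Origin: centre of its underside. Not to be disturbed.

How it is judged:
By the outcome, as a careful person would: the job done as asked, in the order asked, and still so for the second after the job is handed in, while the arm keeps its last pose, push and grip.
It also fails if it takes over 51 s, if anything falls off the work surface, if the arm or the gripper's body presses on something with over 40 N, if the wrist force passes 120 N, or if a joint passes its speed limit or range.

## Working session

There is one attempt and no reset: what is moved stays moved. The work goes in short steps, Python scripts to look and compute and a shell command to move; the robot and the scene stay as the last step left them, time stands still between calls to the robot, and variables do not carry over. Pictures are saved under pics/ and viewed, at most 10 in all, crops included, and the job is handed in when it is done.

```bash
ls; mkdir -p pics; python3 - <<'E'
from rig import manip, cams, workorder, sense
import cv2,numpy as np
print(sense(), manip.tip_extent)
for n in("scene","top"):
    p,d=cams.camera(n); c=cams.calibration(n); print(n,c)
    np.savez(f"pics/{n}0.npz",p=p,d=d); cv2.imwrite(f"pics/{n}0.png",cv2.resize(p[:,:,::-1],(800,600)))
E
```

```text
pics
rig.py
steer.py
{'clock': 0.0, 'joint_positions': array([ 1.15678926,  0.53718636, -0.004464  ,  1.53887209,  0.00261704,
        1.06727814, -0.07122582]), 'dq': array([-0.00056037, -0.00076897, -0.00074062,  0.00044916, -0.00077442,
        0.00110407,  0.00154121]), 'tau': array([ 1.14124230e-04, -5.83411074e+01,  1.04857475e+00, -2.59101677e+01,
        1.22412562e-02,  9.66475782e-03,  9.69751511e-06]), 'ee_pos': array([ 0.22131105, -0.61046517,  0.21380019]), 'orientation': array([ 9.84909889e-01,  1.73065752e-01, -2.13713824e-04, -8.42373955e-04]), 'contact_force': array([-0.39667851,  0.19083114,  0.22674747]), 'ft_torque': array([ 0.02139416, -0.0345383 ,  0.02998457]), 'grip_force': 0.0, 'width': 0.08540270479884444} 0.014
scene {'camera_matrix': array([[355.79604556,   0.        , 253.32514993],
       [  0.        , 355.79604556, 195.00659038],
       [  0.        ,   0.        ,   1.        ]]), 'position': array([1.254619  , 0.25895794, 0.90217196]), 'rotation': array([ 0.55656756,  0.74581668, -0.29839028, -0.21202187])}
top {'camera_matrix': array([[473.90192997,   0.        , 252.07422726],
       [  0.        , 473.90192997, 190.93433728],
       [  0.        ,   0.        ,   1.        ]]), 'position': array([0.38348833, 0.03261636, 1.58308716]), 'rotation': array([ 0.70917631, -0.70001041,  0.05239295, -0.06564583])}
```

View pics/scene0.png

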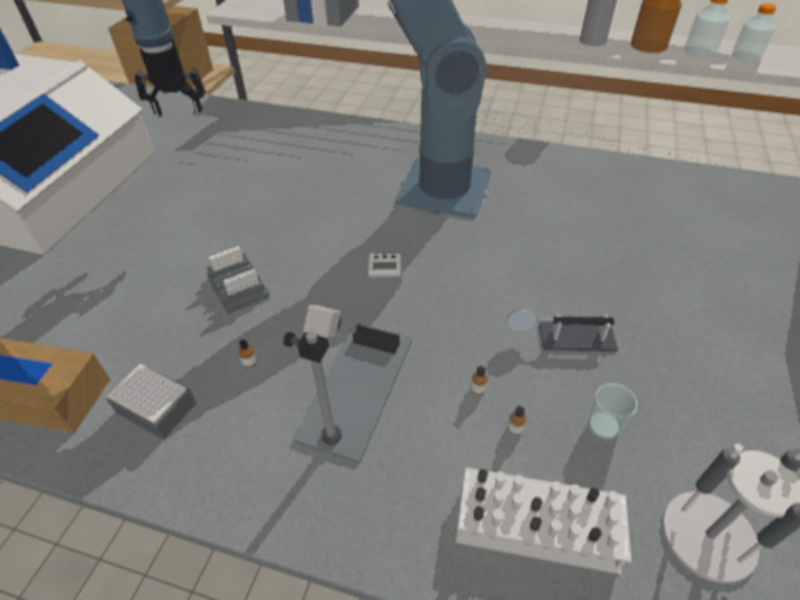

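View pics/top0.png

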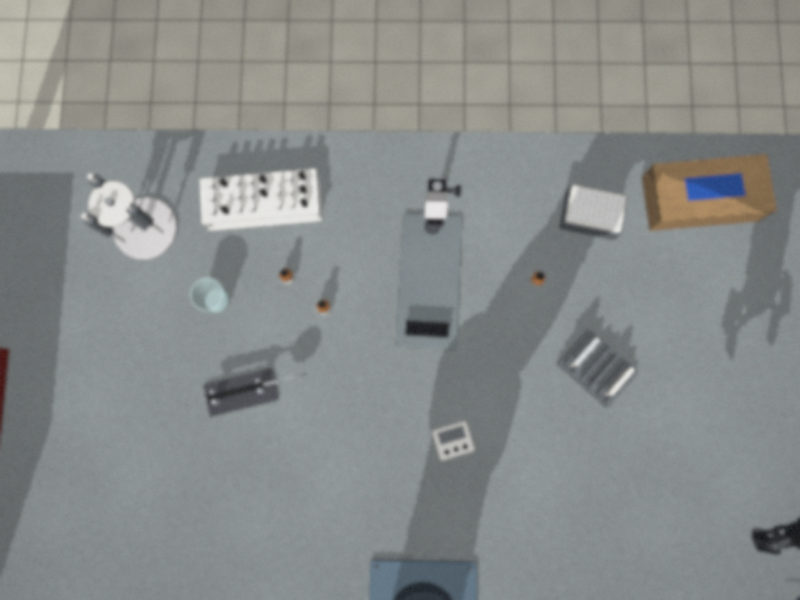

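Scene view (800×600): rack at (237,280), stand slot block at (376,340), mirror rest at (580,335) with its head at (522,320), droppers at (247,352), (480,380) and (517,420), beaker at (612,410). Top view: rack (598,368), slot (427,328), rest (242,390). Next I'll enlarge the parts that matter.

```bash
cat >h.py <<'E'
import numpy as np,cv2
from scipy.spatial.transform import Rotation as R
from rig import manip, cams, workorder, sense
def cal(n):
    c=cams.calibration(n); return c["camera_matrix"],c["position"],R.from_quat(c["rotation"]).as_matrix()
def ray(n,uv):
    K,p,r=cal(n); uv=np.atleast_2d(uv).astype(float)
    d=np.c_[(uv-K[:2,2])/[K[0,0],K[1,1]],np.ones(len(uv))]@r.T
    return p,d
def onz(n,uv,z):
    p,d=ray(n,uv); return p+d*((z-p[2])/d[:,2])[:,None]
def cloud(n,D):
    v,u=np.mgrid[:384,:512]; p,d=ray(n,np.c_[u.ravel(),v.ravel()])
    return (p+d*D.ravel()[:,None]).reshape(384,512,3)
def proj(n,P):
    K,p,r=cal(n); q=(np.atleast_2d(P)-p)@r; return q[:,:2]/q[:,2:]*[K[0,0],K[1,1]]+K[:2,2]
E
python3 - <<'E'
from h import *
def crop(n,x0,y0,w,h):
    p=np.load(f"pics/{n}0.npz")["p"]; x0,y0=int(x0*.64),int(y0*.64)
    print(n,x0,y0)
    return cv2.resize(p[y0:y0+h,x0:x0+w,::-1],(400,300),interpolation=cv2.INTER_CUBIC)
a=np.vstack([np.hstack([crop("scene",190,230,64,48),crop("top",545,320,64,48)]),
 np.hstack([crop("scene",500,290,80,60),crop("top",195,320,80,60)])])
cv2.imwrite("pics/c1.png",a)
E
```

```text
scene 121 147
top 348 204
scene 320 185
top 124 204
```

View pics/c1.png

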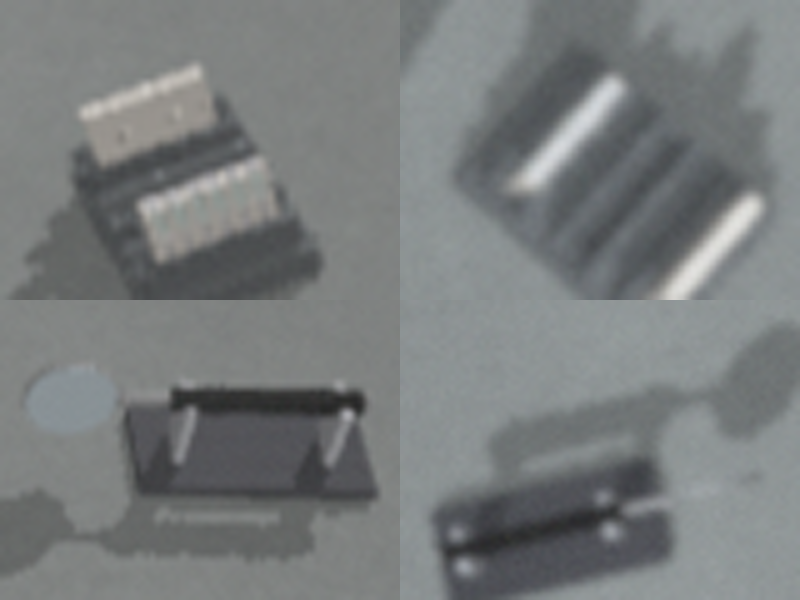

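The lower scene crop and upper-left top crop show the gel card: its wells face the scene camera, towards larger x. The blank is the other card. The mirror handle lies in the forks with its head towards −y. Next I'll measure with the depth clouds.

```bash
python3 - <<'E'
from h import *
F={n:np.load(f"pics/{n}0.npz") for n in("scene","top")}
C={n:cloud(n,F[n]["d"]) for n in F}
def roi(n,x0,y0,w,h): 
    m=np.zeros((384,512),bool); m[y0:y0+h,x0:x0+w]=1; return m
def fit(tag,P):
    if len(P)<5: print(tag,len(P)); return
    r=cv2.minAreaRect((P[:,:2]*1000).astype(np.float32)); c=P.mean(0)
    w,v=np.linalg.eigh(np.cov(P[:,:2].T)); a=np.degrees(np.arctan2(v[1,1],v[0,1]))
    print(tag,len(P),"rect",np.round(r[0],1),np.round(r[1],1),round(r[2],1),"mean",np.round(c*1000,1),"axis",round(a,1),"len",np.round(np.sqrt(12*w)*1000,1))
for n in F:
    X=C[n];z=X[...,2]; p=F[n]["p"].astype(int); d=F[n]["d"]>0
    print(n,"bench z",np.round(np.median(z[roi(n,230,230,30,20)&d]),4), "noise",np.round(z[roi(n,100,290,30,20)&d].std(),4))
    br=p.min(2)
    near=lambda x,y,r:(np.hypot(X[...,0]-x,X[...,1]-y)<r)&d
    # approx centres from top picture
    R0=onz("top",[598*.64,368*.64],.04)[0];S0=onz("top",[427*.64,328*.64],.04)[0];M0=onz("top",[242*.64,390*.64],.01)[0]
    if n=="scene": print(R0,S0,M0)
    rk=near(*R0[:2],.12)
    fit("rack+cards",X[rk&(z>.02)])
    w=rk&(br>150)&(z>.045)
    for lo in(.045,.066):
        k,l=cv2.connectedComponents((w&(z>lo)).astype(np.uint8))
        for i in range(1,k): 
            if (l==i).sum()>8: fit(f"white z>{lo}",X[l==i])
    st=near(*S0[:2],.08); fit("block z>.03",X[st&(z>.03)&(z<.05)]); fit("block dark",X[st&(p.max(2)<60)&(z>.032)])
    q=near(*M0[:2],.12)
    fit("rest base",X[q&(z>.005)&(z<.015)]); fit("handle",X[q&(z>.045)&(p.max(2)<80)])
    fit("handle hi",X[near(*M0[:2],.2)&(z>.04)&(z<.1)])
E
```

```text
scene bench z 0.0118 noise 0.0016
[ 0.50223403 -0.36131116  0.04      ] [ 0.58133882 -0.00689126  0.04      ] [0.44809661 0.38302008 0.01      ]
rack+cards 896 rect [ 508.5 -358.8] [132.3  99. ] 47.9 mean [ 513.7 -356.5   44.5] axis 50.0 len [ 91.7 150.2]
white z>0.045 35 rect [ 475.6 -395. ] [10.6 66.2] 48.4 mean [ 475.6 -395.    73.5] axis 137.3 len [ 9.5 65.8]
white z>0.045 42 rect [ 533.9 -326.1] [13.3 65.3] 47.1 mean [ 533.9 -325.7   74.1] axis 139.5 len [11.7 68.8]
white z>0.066 35 rect [ 475.6 -395. ] [10.6 66.2] 48.4 mean [ 475.6 -395.    73.5] axis 137.3 len [ 9.5 65.8]
white z>0.066 42 rect [ 533.9 -326.1] [13.3 65.3] 47.1 mean [ 533.9 -325.7   74.1] axis 139.5 len [11.7 68.8]
block z>.03 229 rect [583.  -2.] [92.1 31.1] 87.9 mean [583.4  -2.3  37.6] axis 87.8 len [36.7 94.3]
block dark 194 rect [583.3  -2. ] [92.  30.5] 88.1 mean [583.8  -3.3  38.2] axis 87.0 len [35.9 93.9]
rest base 697 rect [432.7 364. ] [187.4 192.8] 28.3 mean [451.  390.   10.4] axis 102.3 len [ 75.4 149.6]
handle 185 rect [444.8 389.9] [ 14.6 117. ] 15.5 mean [446.2 391.5  60.2] axis 105.0 len [ 12.9
[... 519 characters left out ...]
1.5 69.8] 47.8 mean [ 535.  -330.4   74.5] axis 137.8 len [10.6 71.1]
white z>0.066 75 rect [ 477.2 -400. ] [ 9.7 70.6] 47.8 mean [ 476.4 -399.1   73.3] axis 138.4 len [ 9.9 71. ]
block z>.03 189 rect [583.5  -7.4] [89.7 29.3] 87.6 mean [583.4  -7.5  39. ] axis 87.5 len [34.3 95.2]
block dark 121 rect [581.6  -7.3] [82.4 25.3] 87.8 mean [580.2  -5.6  39.1] axis 87.0 len [30.1 86.2]
rest base 949 rect [447.8 381.3] [221.7 235.3] 73.4 mean [445.3 382.9   9. ] axis 114.5 len [149.7 176.3]
handle 133 rect [445.4 387.4] [ 12.5 113.9] 14.6 mean [445.2 386.7  61.9] axis 104.5 len [ 12.4 106.6]
handle hi 322 rect [546.5 367.9] [212.6 216.2] 14.2 mean [492.9 381.3  64.5] axis -151.7 len [171.9 280.3]
```

```bash
cat >>h.py <<'E'
def goal(xyz,yaw_y,tilt=0.,yaxis=None):
    """tool-axis move to TCP xyz with tool y at world heading yaw_y (deg), tool z down,
    then leaned by tilt (deg) about the horizontal axis perpendicular to tool y"""
    s=sense(); r=R.from_quat(s["orientation"])
    a=np.radians(yaw_y); y=np.array([np.cos(a),np.sin(a),0]); z=np.array([0,0,-1.]); x=np.cross(y,z)
    t=R.from_matrix(np.c_[x,y,z]); t=R.from_rotvec(np.radians(tilt)*x)*t
    print("t",round(s["clock"],2),"pos",np.round(s["ee_pos"],4),"move",np.round(r.inv().apply(np.array(xyz)-s["ee_pos"]),4),"rot",np.round((r.inv()*t).as_rotvec(),4),"F",np.round(s["contact_force"],1),"w",round(s["width"],4))
E
python3 -c "
from h import *
goal([.5345,-.3285,.15],47.8)"
```

```text
t 0.1 pos [ 0.2213 -0.6105  0.2139] move [ 0.3906 -0.1583  0.0641] rot [-1.1000e-03 -1.5000e-03 -2.0572e+00] F [-0.9  0.3 -0.2] w 0.0853
```

```bash
python3 steer.py '[[0.035,-0.014,0,0,0,0],[0.035,-0.014,0,0,0,0],[0.035,-0.014,0,0,0,0],[0.035,-0.014,0,0,0,0],[0.035,-0.014,0,0,0,0]]' 0.085 | tail -3
python3 steer.py '[[0.035,-0.014,0,0,0,0],[0.035,-0.014,0,0,0,0],[0.035,-0.014,0,0,0,0],[0.035,-0.014,0,0,0,0],[0.035,-0.014,0,0,0,0]]' | tail -3
python3 steer.py '[[0.04,-0.018,0,0,0,0],[0,0,0,0,0,-0.12],[0,0,0,0,0,-0.12],[0,0,0,0,0,-0.12],[0,0,0,0,0,-0.12]]' | tail -3
python3 steer.py '[[0,0,0,0,0,-0.12],[0,0,0,0,0,-0.12],[0,0,0,0,0,-0.12],[0,0,0,0,0,-0.12],[0,0,0,0,0,-0.12]]' | tail -3
python3 steer.py '[[0,0,0,0,0,-0.12],[0,0,0,0,0,-0.12],[0,0,0,0,0,-0.12],[0,0,0,0,0,-0.12],[0,0,0,0,0,-0.12]]' | tail -3
python3 steer.py '[[0,0,0.02,0,0,-0.12],[0,0,0.02,0,0,-0.12],[0,0,0.02,0,0,-0.12],[0,0,0,0,0,0]]' | tail -3
python3 - <<'E'
from h import *
goal([.5345,-.3285,.1],47.8); print(sense()["joint_positions"])
for n in("scene","top"):
    p,d=cams.camera(n); np.savez(f"pics/{n}1.npz",p=p,d=d)
    e=sense()["ee_pos"]; u,v=proj(n,e)[0].astype(int); print(u,v)
    c=cv2.resize(p[v-35:v+25,u-40:u+40,::-1],(400,300),interpolation=cv2.INTER_CUBIC)
    a=c if n=="scene" else np.hstack([a,c])
cv2.imwrite("pics/c2.png",a)
E
```

```text
contact_force: [0.6, 0.3, -0.1]
width: 0.0851
grip_force: 0.0
contact_force: [1.2, -0.3, -0.3]
width: 0.085
grip_force: 0.0
contact_force: [0.6, -1.3, -0.8]
width: 0.0849
grip_force: 0.0
contact_force: [-0.0, -0.1, -0.5]
width: 0.0852
grip_force: 0.0
contact_force: [0.2, -0.3, 0.0]
width: 0.0852
grip_force: 0.0
contact_force: [-1.2, 0.2, -0.6]
width: 0.0847
grip_force: 0.0
t 2.52 pos [ 0.5296 -0.3301  0.1502] move [-0.0029  0.0046  0.0502] rot [-0.0016 -0.0075 -0.0133] F [-1.2  0.2 -0.6] w 0.0847
[ 0.85090926  0.62755602 -0.52606897  1.6330295   0.35993365  0.9871481
  1.0256762 ]
146 158
381 222
```

View pics/c2.png

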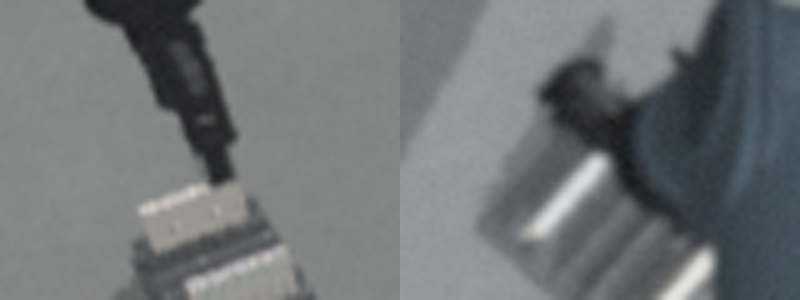

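The finger pair straddles the gel card's line, with the front finger at crop (215,165) in the scene view and (570,85) in the top view. I'll descend in two steps and close gently.

```bash
python3 steer.py '[[-0.003,0.0045,0.02,0.0,-0.007,-0.013],[0,0,0.025,0,0,0],[0,0,0.025,0,0,0],[0,0,0.018,0,0,0],[0,0,0,0,0,0]]' | tail -3
python3 -c "
from h import *
goal([.5345,-.3285,.06],47.8)"
python3 steer.py '[[0,0,0,0,0,0],[0,0,0,0,0,0],[0,0,0,0,0,0],[0,0,0,0,0,0],[0,0,0,0,0,0]]' 0.0 25
python3 steer.py '[[0,0,0,0,0,0],[0,0,0,0,0,0],[0,0,0,0,0,0],[0,0,0,0,0,0],[0,0,0,0,0,0]]'
python3 -c "
from h import *
goal([.5345,-.3285,.06],47.8)"
```

```text
contact_force: [-0.6, 0.4, -0.4]
width: 0.0847
grip_force: 0.0
t 3.03 pos [ 0.5368 -0.3296  0.0645] move [ 0.0024 -0.0007  0.0045] rot [-0.0015  0.0031 -0.0073] F [-0.6  0.4 -0.4] w 0.0847
clock: 3.45
ee_pos: [0.539, -0.3307, 0.0679]
orientation: [0.362, 0.932, -0.002, 0.004]
contact_force: [-0.1, -0.2, -0.2]
width: 0.0251
grip_force: 0.0
clock: 3.87
ee_pos: [0.5383, -0.3302, 0.0666]
orientation: [0.362, 0.932, -0.001, 0.003]
contact_force: [0.1, -0.5, -0.9]
width: 0.0001
grip_force: 0.0
t 3.87 pos [ 0.5383 -0.3302  0.0666] move [ 0.004  -0.0013  0.0066] rot [-0.0001  0.0069 -0.0043] F [ 0.1 -0.5 -0.9] w 0.0001
```

```bash
python3 - <<'E'
from h import *
for n in("scene","top"):
    p,d=cams.camera(n); np.savez(f"pics/{n}2.npz",p=p,d=d)
    e=sense()["ee_pos"]; u,v=proj(n,e)[0].astype(int); print(u,v)
    c=cv2.resize(p[v-35:v+25,u-40:u+40,::-1],(400,300),interpolation=cv2.INTER_CUBIC)
    a=c if n=="scene" else np.hstack([a,c])
cv2.imwrite("pics/c3.png",a)
E
```

```text
151 178
374 223
```

View pics/c3.png

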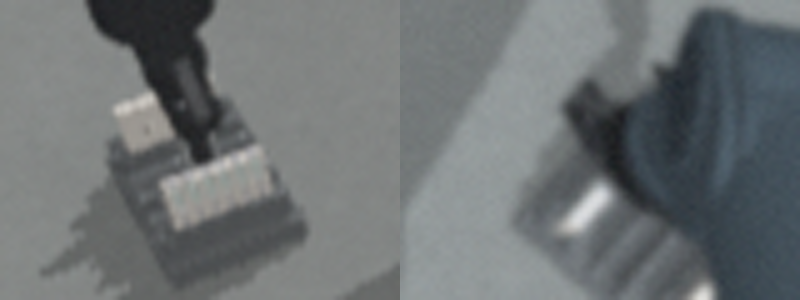

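Scene crop: the shut fingers (205,155) end at or behind the card's top edge, and the card hasn't moved. I'll check the finger location in depth.

```bash
python3 - <<'E'
from h import *
e=sense()["ee_pos"]; a=np.radians(47.6); U=np.array([np.cos(a),np.sin(a)]);V=np.array([-U[1],U[0]])
for n in("scene","top"):
    f=np.load(f"pics/{n}2.npz"); X=cloud(n,f["d"]); p=f["p"].astype(int); z=X[...,2]
    m=(np.linalg.norm(X-e,axis=2)<.12)&(f["d"]>0)&(z>.055)
    D=X[...,:2]-e[:2]; c,s=D@U,D@V
    for lo in np.arange(.055,.14,.01):
        for t,k in(("dark",p.max(2)<75),("white",p.min(2)>150)):
            q=m&k&(z>=lo)&(z<lo+.01)
            if q.sum()>2: print(n,t,round(lo,3),q.sum(),"closing",np.round(np.percentile(c[q],[5,50,95])*1000,1),"along",np.round(np.percentile(s[q],[5,50,95])*1000,1))
E
```

```text
scene white 0.055 4 closing [-71.3   4.3   6.5] along [-23.6 -15.9  23.7]
scene white 0.065 49 closing [-93.2  -0.9   4.3] along [-24.   -0.3  34.7]
scene white 0.075 11 closing [-88.4   0.4   6.4] along [-28.   -7.9  21.2]
scene dark 0.095 7 closing [10.5 13.6 15.1] along [-5.3 -0.6  3. ]
scene dark 0.105 11 closing [10.9 15.1 17.3] along [-4.7  1.9  6.9]
scene dark 0.125 4 closing [11.4 23.4 32.7] along [-10.5  -4.4   9.7]
scene dark 0.135 8 closing [18.5 33.  39. ] along [-10.6  -5.9   8.7]
top white 0.055 9 closing [-97.  -89.3  -2.1] along [15.6 31.9 36.8]
top white 0.065 30 closing [-96.3  -7.1   1.3] along [ 8.7 21.7 35.2]
top white 0.075 28 closing [-95.   -5.2   0.7] along [11.1 23.  32. ]
top dark 0.135 12 closing [-35.2  24.8  29.7] along [ 0.7  7.2 10. ]
```

```bash
python3 - <<'E'
from h import *
s=sense();e=s["ee_pos"]; print(e,s["width"],s["clock"]); a=np.radians(47.6); U=np.array([np.cos(a),np.sin(a)]);V=np.array([-U[1],U[0]])
f=np.load("pics/scene2.npz"); X=cloud("scene",f["d"])
for u in(150,152,154):
  for v in range(164,186,1):
    D=X[v,u,:2]-e[:2]; print(u,v,f["p"][v,u],"c %.0f a %.0f z %.0f"%(D@U*1000,D@V*1000,X[v,u,2]*1000))
E
```

```text
[ 0.53832267 -0.33017123  0.06660334] 0.0002774546672602749 3.9667
150 164 [76 76 78] c 56 a 0 z 177
150 165 [72 74 74] c 60 a -1 z 177
150 166 [61 63 65] c 61 a -2 z 174
150 167 [50 53 52] c 58 a -3 z 168
150 168 [41 41 44] c 54 a -3 z 160
150 169 [36 37 39] c 47 a -3 z 150
150 170 [38 39 43] c 34 a -2 z 136
150 171 [38 42 43] c 12 a 0 z 112
150 172 [37 37 39] c 16 a -1 z 112
150 173 [39 39 42] c 15 a -2 z 107
150 174 [40 40 40] c 15 a -3 z 103
150 175 [61 62 64] c 15 a -4 z 99
150 176 [131 131 130] c 12 a -4 z 93
150 177 [182 179 176] c 7 a -5 z 84
150 178 [187 184 178] c -2 a -4 z 72
150 179 [161 161 155] c 6 a -6 z 75
150 180 [145 147 143] c 4 a -7 z 69
150 181 [142 148 143] c 5 a -8 z 66
150 182 [144 151 145] c 9 a -10 z 65
150 183 [148 151 146] c 6 a -11 z 58
150 184 [148 145 143] c 1 a -11 z 49
150 185 [147 144 142] c 5 a -12 z 49
152 164 [63 64 66] c 61 a 5 z 178
152 165 [69 69 72] c 59 a 5 z 173
152 166 [58 60 62] c 62 a 3 z 172
152 167 [46 47 49] c 59 a 3 z 166
152 168 [41 41 44] c 49 a 4 z 154
152 169 [50 52 54] c 35 a 5 z 138
152 170 [63 65 65] c 11 a 8 z 112
152 171 [62 
[... 589 characters left out ...]
6 [43 44 44] c 66 a 8 z 172
154 167 [47 49 49] c 52 a 10 z 157
154 168 [55 56 58] c 41 a 11 z 144
154 169 [70 72 73] c 33 a 11 z 133
154 170 [83 87 86] c -79 a 28 z 31
154 171 [96 99 99] c -78 a 27 z 28
154 172 [101 104 105] c -60 a 23 z 39
154 173 [102 103 105] c 8 a 11 z 95
154 174 [116 117 118] c 5 a 11 z 88
154 175 [159 160 161] c 5 a 10 z 84
154 176 [188 187 185] c -2 a 10 z 73
154 177 [177 176 172] c 2 a 9 z 73
154 178 [152 152 147] c 3 a 8 z 69
154 179 [150 150 145] c 2 a 7 z 65
154 180 [150 151 147] c 2 a 6 z 60
154 181 [151 151 147] c 2 a 5 z 56
154 182 [149 147 144] c 4 a 3 z 54
154 183 [142 141 137] c 3 a 3 z 48
154 184 [141 139 138] c 6 a 1 z 47
154 185 [131 130 129] c 5 a 0 z 42
```

```bash
python3 - <<'E'
from h import *
a=np.radians(47.6); U=np.array([np.cos(a),np.sin(a)]);V=np.array([-U[1],U[0]])
for k,e in(("1",np.array([.5296,-.3301,.1502])),("2",np.array([.5383,-.3302,.0666]))):
    f=np.load(f"pics/scene{k}.npz"); X=cloud("scene",f["d"]); D=X[...,:2]-e[:2]; c=D@U;s=D@V;z=X[...,2]
    m=(f["p"].max(2)<75)&(np.hypot(c,s)<.08)&(z>.05)&(z<.3)
    zz=np.sort(z[m]);print("dark z pct",np.round(np.percentile(zz,[0,1,3,10,50])-e[2],3))
    tip=m&(z<zz[0]+.025); print(np.round([c[tip].mean(),s[tip].mean(),z[tip].mean()-e[2]],3))
    for off in(-.014,0,.005,.03,.054): print(off,[np.round(proj("scene",[*(e[:2]+U*g),e[2]+off])[0],1).tolist() for g in(0,.05)])
    b=np.argwhere(m&(z<zz[0]+.04)); print("dark px rows",b.min(0),b.max(0))
E
```

```text
dark z pct [0.041 0.043 0.049 0.08  0.117]
[ 0.046 -0.001  0.052]
-0.014 [[148.3, 161.8], [153.6, 170.8]]
0 [[147.3, 158.5], [152.6, 167.5]]
0.005 [[146.9, 157.4], [152.2, 166.4]]
0.03 [[145.0, 151.3], [150.4, 160.3]]
0.054 [[143.2, 145.4], [148.6, 154.3]]
dark px rows [139 136] [159 151]
dark z pct [0.03  0.039 0.058 0.098 0.165]
[0.014 0.    0.04 ]
-0.014 [[152.7, 181.9], [157.9, 191.0]]
0 [[151.8, 178.9], [157.0, 188.0]]
0.005 [[151.5, 177.9], [156.7, 187.0]]
0.03 [[149.8, 172.5], [155.0, 181.5]]
0.054 [[148.1, 167.1], [153.3, 176.2]]
dark px rows [167 145] [175 154]
```

```bash
python3 - <<'E'
from h import *
e=np.array([.2213,-.6105,.2138]); a=np.radians(-70.1); U=np.array([np.cos(a),np.sin(a)]);V=np.array([-U[1],U[0]])
for n in("scene","top"):
    f=np.load(f"pics/{n}0.npz"); X=cloud(n,f["d"]); D=X[...,:2]-e[:2]; c=D@U;s=D@V;z=X[...,2]-e[2]
    m=(np.hypot(c,s)<.1)&(z>-.1)&(z<.3)&(f["d"]>0)
    for lo in np.arange(-.03,.13,.01):
        q=m&(z>=lo)&(z<lo+.01)
        if q.any(): print(n,round(lo,2),q.sum(),"c",np.round(np.percentile(c[q],[0,25,50,75,100])*1000),"a",np.round(np.percentile(s[q],[0,50,100])*1000))
E
```

```text
scene 0.03 20 c [-56. -49. -43.  43.  54.] a [-7.  8. 15.]
scene 0.04 28 c [-58. -50.  41.  44.  55.] a [-10.   7.  16.]
scene 0.05 25 c [-57. -50.  42.  45.  56.] a [-7.  9. 16.]
scene 0.06 28 c [-59. -51.  41.  46.  55.] a [-9.  7. 14.]
scene 0.07 35 c [-73. -53. -41.  53.  69.] a [-6. 11. 20.]
scene 0.08 76 c [-76. -54. -32.  60.  72.] a [-11.  11.  19.]
scene 0.09 97 c [-75. -43. -26.  14.  71.] a [-15.  12.  21.]
scene 0.1 83 c [-73. -35.  -6.  25.  70.] a [-17.  13.  22.]
scene 0.11 95 c [-72. -34.  -4.  25.  70.] a [-6. 12. 23.]
scene 0.12 121 c [-72. -39.  -5.  27.  68.] a [-9. 12. 23.]
top 0.03 3 c [-48. -46. -44. -43. -42.] a [ 8. 11. 11.]
top 0.04 8 c [-53. -48. -47. -45. -40.] a [ 4.  9. 11.]
top 0.05 9 c [-53. -50. -46. -44. -42.] a [ 7.  9. 11.]
top 0.06 5 c [-52. -50. -47. -41. -40.] a [ 7. 11. 12.]
top 0.07 7 c [-70. -56. -51. -49. -44.] a [ 2. 12. 14.]
top 0.08 53 c [-71. -69. -65. -49. -36.] a [-12.   5.  15.]
top 0.09 54 c [-72. -42. -37. -32. -18.] a [-18.   9.  18.]
top 0.1 49 c [-71. -67. -37. -29. -14.] a [-16.  11.  18.]
top 0.11 42 c [-69. -67. -65. -23.  -6.] a [-11.  11.  20.]
top 0.12 64 c [-68. -64. -44. -33. -13.] a [-14.   7.  21.]
```

Both cameras agree that the fingertips sit about 31 mm higher than the reported TCP implies. At the start, the open tips are at TCP+30 mm, where I expected −1 mm. So the first close was just above the card, without touching it. I'll correct for this, reopen, go about 36 mm lower and close again.

```bash
python3 steer.py '[[0.004,-0.001,0,0,0.006,0],[0,0,0,0,0,0],[0,0,0,0,0,0],[0,0,0,0,0,0],[0,0,0,0,0,0]]' 0.085 25|tail -2
python3 steer.py '[[0,0,0,0,0,0],[0,0,0,0,0,0],[0,0,0,0,0,0],[0,0,0.01,0,0,0],[0,0,0.01,0,0,0]]' |tail -3
python3 -c "
from h import *
goal([.5345,-.3285,.03],47.8)"
```

```text
width: 0.0603
grip_force: 0.0
contact_force: [-0.6, -0.0, 0.2]
width: 0.0854
grip_force: 0.0
t 4.8 pos [ 0.5352 -0.3285  0.0463] move [ 0.0006 -0.0004  0.0163] rot [ 0.0002  0.0022 -0.0043] F [-0.6 -0.   0.2] w 0.0854
```

```bash
python3 steer.py '[[0,0,0.009,0,0,0],[0,0,0.007,0,0,0],[0,0,0,0,0,0]]' |tail -3
python3 steer.py '[[0,0,0,0,0,0],[0,0,0,0,0,0],[0,0,0,0,0,0],[0,0,0,0,0,0],[0,0,0,0,0,0]]' 0.0 25|tail -4
python3 steer.py '[[0,0,0,0,0,0],[0,0,0,0,0,0],[0,0,0,0,0,0],[0,0,0,0,0,0],[0,0,0,0,0,0]]'
python3 -c "
from h import *
goal([.5345,-.3285,.03],47.8)"
```

```text
contact_force: [-0.0, 0.3, -1.7]
width: 0.0848
grip_force: 0.0
orientation: [0.362, 0.932, -0.0, 0.001]
contact_force: [-0.0, 1.0, 0.1]
width: 0.025
grip_force: 0.0
clock: 5.88
ee_pos: [0.5349, -0.3285, 0.0309]
orientation: [0.362, 0.932, -0.0, 0.001]
contact_force: [-0.4, -1.2, 2.8]
width: 0.0085
grip_force: 30.7
t 5.88 pos [ 0.5349 -0.3285  0.0309] move [ 0.0003 -0.0003  0.0009] rot [-0.0001  0.0014 -0.0043] F [-0.4 -1.2  2.8] w 0.0085
```

```bash
python3 steer.py '[[0,0,-0.015,0,0,0],[0,0,-0.025,0,0,0],[0,0,-0.03,0,0,0],[0,0,-0.03,0,0,0],[0,0,0,0,0,0]]' |tail -3
python3 - <<'E'
from h import *
s=sense();goal([.5833,-.0047,.13],-2.2)
a=np.radians(47.6); U=np.array([np.cos(a),np.sin(a)]);V=np.array([-U[1],U[0]])
for n in("scene","top"):
    p,d=cams.camera(n); np.savez(f"pics/{n}3.npz",p=p,d=d); X=cloud(n,d); e=s["ee_pos"]
    D=X[...,:2]-e[:2]; c=D@U;b=D@V;z=X[...,2]
    m=(p.min(2)>125)&(abs(c)<.03)&(abs(b)<.06)&(z>.09)&(z<.2)&(d>0)
    k,l,st,_=cv2.connectedComponentsWithStats(m.astype(np.uint8)); m=l==1+np.argmax(st[1:,4])
    print(n,m.sum(),"c",np.round(np.percentile(c[m],[2,50,98])*1000,1),"b",np.round(np.percentile(b[m],[1,50,99])*1000,1),"z",np.round(np.percentile(z[m],[1,50,99])*1000,1))
E
```

```text
contact_force: [1.4, 0.9, -0.8]
width: 0.0082
grip_force: 30.4
t 6.3 pos [ 0.5386 -0.3296  0.1378] move [0.1863 0.2699 0.0065] rot [0.0071 0.009  0.8685] F [ 1.4  0.9 -0.8] w 0.0082
scene 262 c [-1.4  4.4  9.8] b [-32.3  -0.7  37.2] z [127.6 153.8 183.1]
top 48 c [-5.6 -0.6  3.6] b [ 7.  24.2 35.1] z [129.6 175.8 183.7]
```

```bash
python3 steer.py '[[0.0207,0.03,0,0,0,0],[0.0207,0.03,0,0,0,0],[0.0207,0.03,0,0,0,0],[0.0207,0.03,0,0,0,0],[0.0207,0.03,0,0,0,0]]' |tail -3
python3 steer.py '[[0.0207,0.03,0,0,0,0],[0.0207,0.03,0,0,0,0],[0.0207,0.03,0,0,0,0],[0.0207,0.03,0,0,0,0],[0,0,0,0,0,0.124]]' |tail -3
python3 steer.py '[[0,0,0,0,0,0.124],[0,0,0,0,0,0.124],[0,0,0,0,0,0.124],[0,0,0,0,0,0.124],[0,0,0,0,0,0.124]]' |tail -3
python3 steer.py '[[0,0,0,0,0,0.124],[0,0,0,0,0,0],[0,0,0,0,0,0]]' |tail -3
python3 -c "
from h import *
goal([.5833,-.0047,.05],-2.2)"
```

```text
contact_force: [0.6, -0.4, -1.2]
width: 0.0082
grip_force: 30.4
contact_force: [-0.6, 0.9, -0.2]
width: 0.0085
grip_force: 30.3
contact_force: [1.0, -0.1, -0.1]
width: 0.0087
grip_force: 30.3
contact_force: [-0.2, 0.1, -0.3]
width: 0.0085
grip_force: 30.3
t 7.9 pos [ 0.5786 -0.0032  0.1296] move [-0.0012  0.0048  0.0796] rot [-0.0011  0.0012  0.0044] F [-0.2  0.1 -0.3] w 0.0085
```

```bash
python3 steer.py '[[-0.0012,0.0047,0.02,0,0,0.004],[0,0,0.025,0,0,0],[0,0,0.02,0,0,0],[0,0,0,0,0,0],[0,0,0,0,0,0]]' |tail -3
python3 - <<'E'
from h import *
s=sense();goal([.5833,-.0047,.031],-2.2);e=s["ee_pos"]
a=np.radians(-2.2); U=np.array([np.cos(a),np.sin(a)]);V=np.array([-U[1],U[0]])
O=np.array([.5833,-.0047])
for n in("scene","top"):
    p,d=cams.camera(n); np.savez(f"pics/{n}4.npz",p=p,d=d); X=cloud(n,d)
    D=X[...,:2]-O; c=D@U;b=D@V;z=X[...,2]
    box=(abs(c)<.05)&(abs(b)<.07)&(d>0)
    for t,m in(("card",box&(p.min(2)>125)&(z>.045)&(z<.13)),("block",box&(z>.025)&(z<.048)&(p.max(2)<75))):
        print(n,t,m.sum(),"c",np.round(np.percentile(c[m],[2,50,98])*1000,1),"b",np.round(np.percentile(b[m],[1,50,99])*1000,1),"z",np.round(np.percentile(z[m],[1,50,99])*1000,1))
    u,v=proj(n,[.5833,-.0047,.06])[0].astype(int); q=cv2.resize(p[v-30:v+30,u-40:u+40,::-1],(400,300),interpolation=cv2.INTER_CUBIC)
    A=q if n=="scene" else np.hstack([A,q])
cv2.imwrite("pics/c4.png",A)
E
```

```text
contact_force: [0.6, -0.0, -0.4]
width: 0.0086
grip_force: 30.3
t 8.32 pos [ 0.5829 -0.0047  0.0645] move [0.     0.0005 0.0335] rot [-0.0023  0.0006 -0.0011] F [ 0.6 -0.  -0.4] w 0.0086
scene card 156 c [-3.9  3.   8.4] b [-30.8  18.2  37.5] z [ 58.7  80.7 109.6]
scene block 238 c [-11.4   7.7  14.6] b [-42.1   5.8  47.8] z [25.1 35.3 42.9]
top card 2 c [-1.  -0.3  0.3] b [31.7 31.7 31.8] z [58.4 75.4 92.3]
top block 20 c [-14.1 -10.3  -1.2] b [24.4 34.4 41.2] z [27.7 40.5 46.9]
```

View pics/c4.png

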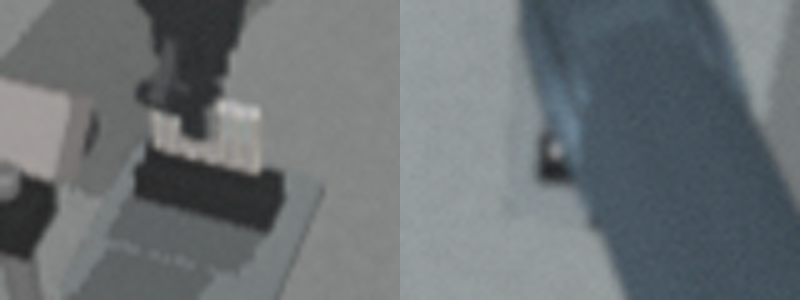

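Scene crop: the card (150–262, 100–170) hangs centred over the block (135–285, 150–230) with its wells towards the camera column. Card and block centres agree to about 0.5 mm. I'll lower it now.

```bash
python3 steer.py '[[0,0,0.01,0,0,0],[0,0,0.008,0,0,0],[0,0,0.006,0,0,0],[0,0,0,0,0,0]]'|grep -E "ee_pos|force"
python3 steer.py '[[0,0,0.005,0,0,0],[0,0,0.003,0,0,0],[0,0,0,0,0,0],[0,0,0,0,0,0]]'|grep -E "ee_pos|force"
python3 -c "
from h import *
goal([.5833,-.0047,.031],-2.2)"
```

```text
ee_pos: [0.5831, -0.0047, 0.0402]
contact_force: [-0.2, -0.7, -0.1]
grip_force: 30.5
ee_pos: [0.5837, -0.0048, 0.033]
contact_force: [-2.0, 0.2, -1.6]
grip_force: 30.4
t 9.08 pos [ 0.5837 -0.0048  0.033 ] move [ 0.0001 -0.0004  0.002 ] rot [-0.0003  0.0008 -0.0035] F [-2.   0.2 -1.6] w 0.0084
```

```bash
python3 steer.py '[[0,0,0.0015,0,0,0],[0,0,0.0015,0,0,0],[0,0,0,0,0,0]]'|grep -E "ee_pos|force"
python3 steer.py '[[0,0,0.001,0,0,0],[0,0,0,0,0,0],[0,0,0,0,0,0]]'|grep -E "ee_pos|force"
```

```text
ee_pos: [0.5837, -0.0047, 0.0308]
contact_force: [-4.1, 0.3, 4.7]
grip_force: 31.4
ee_pos: [0.5838, -0.0047, 0.0307]
contact_force: [-6.7, 0.1, 13.9]
grip_force: 33.0
```

The card is seated: 14 N upward at z 30.7 mm, the same height as in the rack. Now I'll release it and rise.

```bash
python3 steer.py '[[0,0,-0.001,0,0,0],[0,0,0,0,0,0],[0,0,0,0,0,0],[0,0,0,0,0,0],[0,0,0,0,0,0]]' 0.06|grep -E "width|force"
python3 steer.py '[[0,0,-0.01,0,0,0],[0,0,-0.03,0,0,0],[0,0,-0.04,0,0,0],[0,0,-0.04,0,0,0],[0,0,-0.03,0,0,0]]'|grep -E "ee_pos|width|force"
python3 steer.py '[[0,-0.04,0,0,0,0],[0,-0.04,0,0,0,0],[0,-0.04,0,0,0,0],[0,0,0,0,0,0]]' 0.085 |grep -E "ee_pos|width|force"
python3 - <<'E'
from h import *
a=np.radians(-2.2); U=np.array([np.cos(a),np.sin(a)]);V=np.array([-U[1],U[0]])
O=np.array([.5833,-.0047]); goal([.45,.39,.15],15)
for n in("scene","top"):
    p,d=cams.camera(n); np.savez(f"pics/{n}5.npz",p=p,d=d); X=cloud(n,d)
    D=X[...,:2]-O; c=D@U;b=D@V;z=X[...,2]
    box=(abs(c)<.05)&(abs(b)<.07)&(d>0)
    m=box&(p.min(2)>125)&(z>.04)&(z<.13); print(n,m.sum(),"c",np.round(np.percentile(c[m],[2,50,98])*1000,1),"b",np.round(np.percentile(b[m],[1,50,99])*1000,1),"z",np.round(np.percentile(z[m],[1,50,99])*1000,1))
    # glass plane & handle (rest frame)
    H=np.array([.4452,.3885]); ah=np.radians(14.8); hx=np.array([np.cos(ah),np.sin(ah)]);hy=np.array([-hx[1],hx[0]])
    E=X[...,:2]-H; cx=E@hx; cy=E@hy
    g=(abs(cx)<.025)&(cy<-.095)&(cy>-.15)&(z>.028)&(z<.083)&(d>0)
    P=X[g]; print("glass px",len(P))
    if len(P)>20:
        q=np.c_[cx[g],cy[g],z[g]]; 
        A=np.c_[q[:,1]+.122,q[:,2]-.055,np.ones(len(q))]
        for _ in range(3):
            w,_,_,_=np.linalg.lstsq(A,q[:,0],rcond=None); r=q[:,0]-A@w; k=abs(r)<2*r.std()+1e-4; A=A[k];q=q[k]
        print("glass x=",w,"tilt up deg",np.degrees(np.arctan(-w[1])),"yaw",np.degrees(np.arctan(-w[0])),"rms",r.std(),"ctr",q.mean(0))
    h=(abs(cx)<.03)&(abs(cy)<.075)&(z>.05)&(z<.075)&(p.max(2)<80)&(d>0)
    P=X[h]; w,v=np.linalg.eigh(np.cov(P[:,:2].T)); r=cv2.minAreaRect((P[:,:2]*1000).astype(np.float32)); print("handle",r,np.degrees(np.arctan2(v[1,1],v[0,1])),"cy",np.percentile(cy[h],[1,99]))
E
```

```text
contact_force: [0.0, 0.1, 0.3]
width: 0.0601
grip_force: 0.0
ee_pos: [0.585, -0.0043, 0.1844]
contact_force: [0.5, -0.2, -0.5]
width: 0.0598
grip_force: 0.0
ee_pos: [0.454, -0.0001, 0.1789]
contact_force: [-0.5, -0.1, -0.6]
width: 0.0851
grip_force: 0.0
t 10.75 pos [ 4.540e-01 -1.000e-04  1.789e-01] move [ 0.3897 -0.0195  0.0275] rot [-0.01    0.0025 -0.3022] F [-0.5 -0.1 -0.6] w 0.0851
scene 186 c [-4.3  3.1  7.4] b [-30.9   4.   37.8] z [41.4 65.  76.1]
glass px 200
glass x= [-0.00165299 -0.10646469  0.00145225] tilt up deg 6.077085659529174 yaw 0.09470908308215722 rms 0.0013737463140111724 ctr [ 0.00124561 -0.12021329  0.05705905]
handle ((445.5636901855469, 389.71087646484375), (14.754751205444336, 116.99671173095703), 15.302299499511719) 105.04083954755029 cy [-0.05555992  0.05860541]
top 90 c [-3.   0.7  8.9] b [-35.6  -3.3  31.8] z [42.2 73.2 82.7]
glass px 20
handle ((445.73553466796875, 387.5074157714844), (13.086213111877441, 112.07896423339844), 13.989273071289062) 104.4531461286618 cy [-0.05678616  0.05443787]
```

The card is home: its top is at about 74 mm, and it is centred on the slot. The glass is tilted about 6° up. Going to the handle.

```bash
python3 steer.py '[[0.041,0,0,0,0,0],[0.041,0,0,0,0,0],[0.041,0,0,0,0,0],[0.041,0,0,0,0,0],[0.041,0,0,0,0,0]]'|grep -E "ee_pos"
python3 steer.py '[[0.041,0,0,0,0,0],[0.041,0,0,0,0,0],[0.041,0,0,0,0,0],[0.041,-0.019,0,0,0,0],[0,0,0,0,0,-0.1]]'|grep -E "ee_pos"
python3 steer.py '[[0,0,0.02,0,0,-0.1],[0,0,0.02,0,0,-0.1],[0,0,0,0,0,0],[0,0,0,0,0,0]]'|grep -E "ee_pos"
python3 -c "
from h import *
goal([.4493,.3742,.019],14.7)"
```

```text
ee_pos: [0.4745, 0.208, 0.1811]
ee_pos: [0.4576, 0.379, 0.1814]
ee_pos: [0.4626, 0.3668, 0.1397]
t 12.02 pos [0.4626 0.3668 0.1397] move [ 0.0106 -0.0109  0.1207] rot [-0.0008  0.0006 -0.0022] F [-0.2 -1.   0.1] w 0.0845
```

```bash
python3 steer.py '[[0.0106,-0.0109,0.02,0,0,0],[0,0,0.025,0,0,0],[0,0,0.02,0,0,0],[0,0,0,0,0,0]]'|grep -E "ee_pos|force"
python3 - <<'E'
from h import *
goal([.4493,.3742,.019],14.7); p,d=cams.camera("scene"); np.savez("pics/scene6.npz",p=p,d=d)
u,v=proj("scene",[.4493,.3742,.08])[0].astype(int); print(u,v)
cv2.imwrite("pics/c5.png",cv2.resize(p[v-40:v+35,u-50:u+50,::-1],(600,450),interpolation=cv2.INTER_CUBIC))
E
```

```text
ee_pos: [0.4482, 0.373, 0.0732]
contact_force: [-0.3, -0.9, 0.3]
grip_force: 0.0
t 12.35 pos [0.4482 0.373  0.0732] move [0.001  0.0015 0.0541] rot [-0.0026  0.0026 -0.0017] F [-0.3 -0.9  0.3] w 0.0848
368 200
```

View pics/c5.png

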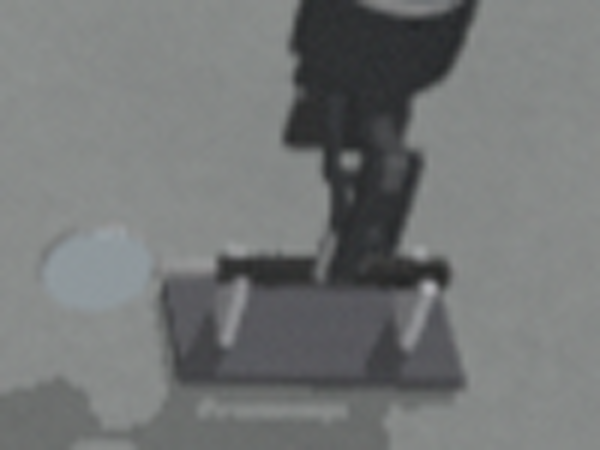

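The open fingers straddle the handle between the forks (crop ~(350,260)), and the head at (97,268) is clear. I'll descend and grip.

```bash
python3 steer.py '[[0.001,0.0015,0.02,0,0,0],[0,0,0.02,0,0,0],[0,0,0.01,0,0,0],[0,0,0.004,0,0,0],[0,0,0,0,0,0]]'|grep -E "ee_pos|force"
python3 -c "
from h import *
goal([.4493,.3742,.019],14.7)"
python3 steer.py '[[0,0,0,0,0,0],[0,0,0,0,0,0],[0,0,0,0,0,0],[0,0,0,0,0,0],[0,0,0,0,0,0]]' 0.0 70|grep -E "ee_pos|force|width"
python3 steer.py '[[0,0,0,0,0,0],[0,0,0,0,0,0],[0,0,0,0,0,0],[0,0,0,0,0,0],[0,0,0,0,0,0]]'|grep -E "ee_pos|force|width"
```

```text
ee_pos: [0.4505, 0.3756, 0.0217]
contact_force: [-0.3, -0.2, 0.1]
grip_force: 0.0
t 12.82 pos [0.4505 0.3756 0.0217] move [-0.0011 -0.0016  0.0027] rot [0.0009 0.0007 0.0004] F [-0.3 -0.2  0.1] w 0.0848
ee_pos: [0.4503, 0.3756, 0.0216]
contact_force: [-0.0, -0.2, 1.0]
width: 0.025
grip_force: 0.0
ee_pos: [0.4491, 0.3753, 0.0215]
contact_force: [-2.1, -1.4, 6.5]
width: 0.0107
grip_force: 68.8
```

```bash
python3 steer.py '[[0,0,-0.01,0,0,0],[0,0,-0.025,0,0,0],[0,0,-0.03,0,0,0],[0,0,-0.03,0,0,0],[0,0,-0.015,0,0,0]]'|grep -E "ee_pos|force|width"
python3 steer.py '[[0,0,0,0,0,0.1],[0,0,0,0,0,0.1],[0,0,0,0,0,0.095],[0,0,0,0,0,0]]'|grep -E "ee_pos|force|width"
python3 -c "
from h import *
goal([.4869,.1051,.13],-2.2,0)
goal([.4869,.1051,.13],-2.2,-12.4)"
```

```text
ee_pos: [0.4511, 0.3768, 0.1351]
contact_force: [-0.4, 1.7, -0.7]
width: 0.0107
grip_force: 68.4
ee_pos: [0.4501, 0.3754, 0.1318]
contact_force: [0.1, -0.5, -1.0]
width: 0.0107
grip_force: 68.4
t 14.4 pos [0.4501 0.3754 0.1318] move [-0.2686  0.0477  0.002 ] rot [ 0.0014  0.0005 -0.0018] F [ 0.1 -0.5 -1. ] w 0.0107
t 14.4 pos [0.4501 0.3754 0.1318] move [-0.2686  0.0477  0.002 ] rot [-0.215   0.0007 -0.0018] F [ 0.1 -0.5 -1. ] w 0.0107
```

```bash
python3 steer.py '[[-0.015,0.003,0,0,0,0],[-0.03,0.005,0,0,0,0],[-0.03,0.005,0,0,0,0],[-0.03,0.005,0,0,0,0],[-0.03,0.005,0,0,0,0]]'|grep -E "ee_pos"
python3 steer.py '[[-0.03,0.005,0,0,0,0],[-0.03,0.005,0,0,0,0],[-0.03,0.005,0,0,0,0],[-0.03,0.005,0,0,0,0],[-0.013,0.003,0,0,0,0]]'|grep -E "ee_pos"
python3 steer.py '[[0,0,0,-0.072,0,0],[0,0,0,-0.072,0,0],[0,0,0,-0.071,0,0],[0,0,0,0,0,0],[0,0,0,0,0,0]]'|grep -E "ee_pos|force|width"
cat >g.py <<'E'
from h import *
import sys
a=np.radians(-2.2); U=np.array([np.cos(a),np.sin(a)]);V=np.array([-U[1],U[0]]);O=np.array([.5833,-.0047])
s=sense(); e=s["ee_pos"]; f=e[:2]-O; print("clock",s["clock"],"ee stand",np.round([f@U,f@V,e[2]],4),"rotmat z",np.round(R.from_quat(s["orientation"]).as_matrix()[:,2],3))
def box(p,d,n,lo,hi,mask):
    X=cloud(n,d); D=X[...,:2]-O; Q=np.dstack([D@U,D@V,X[...,2]]); return Q,mask&(d>0)&np.all((Q>lo)&(Q<hi),axis=2)
for n in("scene","top"):
    p,d=cams.camera(n); np.savez(f"pics/{n}{sys.argv[1]}.npz",p=p,d=d)
    gz=e[2]+.033
    Q,g=box(p,d,n,[-.16,-.045,gz-.04],[-.06,.04,gz+.045],p.min(2)>0); q=Q[g]
    if len(q)>40:
        for _ in range(5):
            c=q.mean(0); w,v=np.linalg.eigh(np.cov((q-c).T)); nn=v[:,0]*np.sign(v[0,0]); r=(q-c)@nn; q=q[abs(r)<max(2*r.std(),.002)]
        print(n,"glass",len(q),"mean",np.round(c*1000,1),"mid-range",np.round((q.min(0)+q.max(0))*500,1),"extent",np.round(np.ptp(q,axis=0)*1000),"elev",round(np.degrees(np.arcsin(nn[2])),1),"azim",round(np.degrees(np.arctan2(nn[1],nn[0])),1),"rms",round(r.std()*1000,1))
    Q,h=box(p,d,n,[-.15,.03,gz-.04],[-.05,.2,gz+.04],p.max(2)<75); h&=(Q[...,1]>.13)|(Q[...,1]<.085)
    q=Q[h]; 
    if len(q)>5: print(n,"handle",len(q),"mean",np.round(q.mean(0)*1000,1),"y",np.round(np.percentile(q[:,1],[1,99])*1000),"slope x,z per y",np.round(np.polyfit(q[:,1],q[:,0],1)[0],3),np.round(np.polyfit(q[:,1],q[:,2],1)[0],3))
    Q,k=box(p,d,n,[-.02,-.06,.042],[.02,.06,.09],p.min(2)>125); q=Q[k]
    if len(q)>5: print(n,"card",len(q),"b",np.round(np.percentile(q[:,1],[1,99])*1000,1),"top z",np.round(np.percentile(q[:,2],97)*1000,1))
E
python3 g.py 7
```

```text
ee_pos: [0.4679, 0.2383, 0.1314]
ee_pos: [0.4862, 0.1009, 0.1313]
ee_pos: [0.4852, 0.1059, 0.1315]
contact_force: [0.2, -0.8, -1.1]
width: 0.0106
grip_force: 68.7
clock 15.65 ee stand [-0.1023  0.1068  0.1315] rotmat z [ 0.212 -0.009 -0.977]
scene glass 226 mean [-106.9    3.1  167.1] mid-range [-107.6    5.9  166.5] extent [21. 66. 54.] elev 18.5 azim 0.5 rms 1.3
scene handle 106 mean [-106.6  132.4  169.9] y [ 65. 179.] slope x,z per y 0.004 0.002
scene card 180 b [-30.3  37.7] top z 75.9
top glass 95 mean [-105.     0.4  171.2] mid-range [-104.2    4.6  168.8] extent [19. 69. 62.] elev 19.2 azim 1.1 rms 0.9
top handle 30 mean [-108.1  141.6  171.9] y [ 66. 176.] slope x,z per y 0.008 -0.024
top card 80 b [-35.8  31.8] top z 81.9
```

Measured: normal elevation ~18.7°, azimuth ~0.7°, glass at stand x −106 mm, about as wanted. I'll go straight down about 104 mm.

```bash
python3 steer.py '[[-0.0015,-0.0055,0.0254,0,0,0],[0,-0.0055,0.0254,0,0,0],[0,-0.0055,0.0254,0,0,0],[0,0,0,0,0,0]]'|grep -E "ee_pos|force|width"
python3 steer.py '[[0,-0.0035,0.016,0,0,0],[0,-0.002,0.0095,0,0,0],[0,0,0,0,0,0],[0,0,0,0,0,0],[0,0,0,0,0,0]]'|grep -E "ee_pos|force|width"
python3 g.py 8
```

```text
ee_pos: [0.4844, 0.1036, 0.0496]
contact_force: [-0.2, -0.2, -1.5]
width: 0.0107
grip_force: 68.6
ee_pos: [0.4875, 0.1046, 0.0284]
contact_force: [0.4, 0.3, -1.4]
width: 0.0108
grip_force: 68.7
clock 16.5 ee stand [-0.0999  0.1055  0.0284] rotmat z [ 0.215 -0.008 -0.976]
scene glass 201 mean [-105.5    2.    64. ] mid-range [-105.4    6.3   63. ] extent [20. 67. 56.] elev 17.4 azim 0.2 rms 1.5
scene handle 94 mean [-104.5  133.1   67. ] y [ 64. 180.] slope x,z per y 0.0 -0.003
scene card 180 b [-30.6  37.5] top z 76.1
top glass 81 mean [-1.039e+02 -1.000e-01  6.780e+01] mid-range [-103.2    4.1   63.8] extent [20. 71. 60.] elev 18.1 azim 1.1 rms 1.1
top handle 16 mean [-106.1  139.9   68.3] y [ 65. 173.] slope x,z per y 0.007 -0.01
top card 86 b [-36.   31.8] top z 80.8
```

```bash
python3 steer.py '[[0,0,0,0,0,0],[0,0,0,0,0,0],[0,0,0,0,0,0]]'|grep -E "ee_pos|force"
python3 - <<'E'
from h import *
p=np.load("pics/scene8.npz")["p"]; cv2.imwrite("pics/c6.png",cv2.resize(p[140:290,110:410,::-1],(800,400),interpolation=cv2.INTER_CUBIC)); print(np.abs(sense()["dq"]).max())
E
```

```text
ee_pos: [0.4864, 0.1043, 0.0276]
contact_force: [-0.1, -0.7, -1.6]
grip_force: 68.7
0.004548399994211105
```

View pics/c6.png

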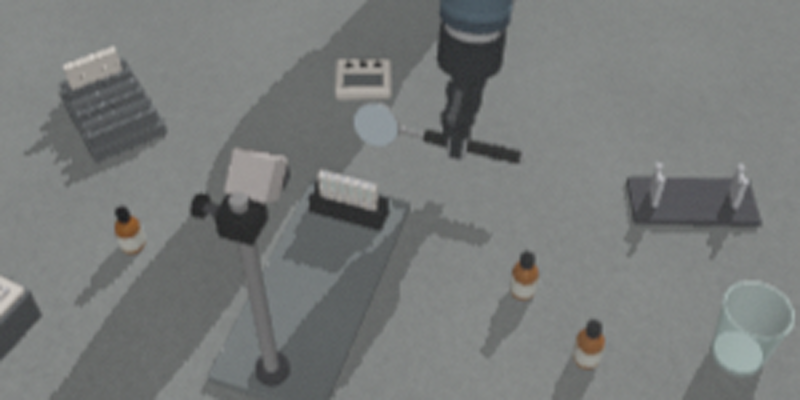

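The card stands upright in the slot (348,190) with its wells towards the camera, and the mirror (376,125) is held behind it. The blank (92,68), the bottles and the beaker are undisturbed.

```bash
python3 -c "
from rig import manip, cams, workorder, sense
print(workorder.hand_in())"
```

```text
the job is handed in; nothing more can be done
None
```

I handed the job in at about 17 s: the gel card is seated in the slot with its wells to the camera, and the arm is holding the mirror by its handle about 10 cm behind it, at label height and tilted about 18° up; the aim comes from depth measurements, as I could not see through the stand camera itself.

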